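Zero the polisher's turns counter and load its tub

ROBOT

A 6-joint arm with a two-finger parallel gripper is mounted at the origin on the work surface. World frame = base frame: x ahead of the robot, y to its left, z up, the work surface at z = 0. Lengths are in m, angles in rad, forces in N, time in s.
With the tool pointing down it reaches from about 0.35 to 0.975 m from the base axis. Payload 4.9 kg.
Tool frame: the origin (TCP) lies at the very end of the fingers, on their centre line; the grasp point (between the pads) lies manip.grip_point_offset behind it (manip.grip_point_offset is the distance from the TCP to the grasp point, in m); x points along the fingers, y is the direction in which the jaws open and shut, and the axes are right-handed (so a half turn about x gives the same grasp; the last joint's range is limited). The gripper opens to 85 mm and grips with 20 to 120 N. Pads are 22 mm wide; open, the fingers measure 114 mm over their backs; the gripper's body (76 mm by 85 mm) begins 54 mm behind the grasp point. The pads swing forward as they close: fully open they stand 13 mm farther back than shut.
Start: joints at [-1.361, 0.053, 1.613, -0, 1.476, -0.119], TCP at [0.202, -0.592, 0.231] pointing down, gripper open.
Joint ranges: [-3.01, 3.01], [-1.01, 2.22], [0.06, 2.58], [-1.02, 4.17], [0.09, 2.62], [-3.14, 3.14]. Speed limits (rad/s): [2.57, 2.57, 3.14, 3.14, 3.14, 3.14].

INTERFACE

Orientations are given as a unit quaternion [x, y, z, w].
In Python, from cell import manip, imaging gives the robot as it stands.
- The arm moves only by the shell command python3 -m pendant 'ROWS' [OPENING] [FORCE]. ROWS is JSON, a list of rows, each an object with "linear": the shift along the tool's x, y, z in mm, a list of three; "twist": the turn, a rotation vector about the tool's x, y, z in degrees, a list of three. A call has 1 to 12 rows; each row shifts and turns the commanded pose from where the row before left it, along the tool's axes as they then stand; what a row does not reach is not made up. A row lasts 1/10 s, in which the tool goes at most 50 mm and 8.59 degrees, less where a joint would pass 70% of its speed; a pose out of reach is approached as far as the arm can. A call is refused whole if a number of a shift passes 50 or a number of a turn 8.59, either way. A call with a gripper value outside its range is refused whole. OPENING is the opening, from 0 (shut) to 1 (fully open), set as the call begins (- or left out, the last holds). The fingers move at their own pace and stop on an object; FORCE is the grip in N (left out, the last holds). Time passes only in rows, so rows that do not move let the fingers close. It gives the time, the measured TCP pose, the force and the opening at its end, in the units of the state.
- manip.observe(): the state, without advancing time (a new reading comes with each control period).
- imaging.get_image(name): name is "scene" or "top" or "wrist"; returns the picture (480x640x3 uint8, red, green, blue); there is no depth.
- imaging.camera_params(name): a dict with "fx", "fy", "cx", "cy" (pixels), "view" (4x4, takes a point from world to camera coordinates); the wrist camera has in their place "hand_eye" (4x4, takes a point from camera to tool coordinates, whose origin is the TCP and whose axes are the tool frame's). Camera axes: x right, y up, looking along -z (the intrinsics and any distortion apply to the point x, -y, -z); pixel columns grow to the right and rows downward; lengths in m; the calibration is good to about 2 mm. The wrist camera is an equidistant fisheye: a pixel r from the principal point sees the ray r / f radians off the axis. A picture is of the moment at which its call begins: read the wrist's pose just before it. camera_params takes no time and is no camera call.
- manip.close_job(): hands the job in, once; it reports no verdict.
The state is a dict: "clock": time; "joint_pos": joint angles; "joint_vel": joint speeds; "joint_efforts": joint torques, N m; "tcp_pos": TCP position; "orientation": TCP orientation; "force": force on the tool from outside, world axes, zero at the start; "ft_torque": the same for the moment, N m; "width": finger opening in m.
Only numpy, scipy, OpenCV 4.12 (cv2) and the standard library are available. Lean on these libraries where they do the work, as an engineer would, in place of code of your own. Each camera call takes 0.05 s, during which the arm holds its last target. There are 200 camera calls.

TASK

Get the bench polisher ready for a new run: first turn the black reset knob on its sloped panel counter-clockwise until the pointer is fully home at its zero stop by the red tab, then tip all five ceramic balls out of the blue cup into the orange tub. Stand the empty cup upright on the green mat again, and leave the jar, the hand plane and the screwdriver where they are.

Things in the scene. Friction and masses are not known exactly. Their poses are not given: they have to be found in the camera images.
- polisher: Bench polisher, fixed. Origin: centre of its underside; x away from its front, y left, z up. Grey base 190 x 330 (y) x 32 mm; open orange tub on its -y side; on its +y side a blue panel 130 x 130 mm whose face looks up and to its -x: outward normal 35 degrees from vertical. Panel centre (knob axis) at (0, 110, 78) mm; nothing else stands above the panel within 110 mm of the axis.
- knob_grip (a point): On the black reset knob's axis, 31 mm out from the panel (fingertips then 12 mm off it). Skirt 58 mm across, 8 mm high; on it a bar 46 long, 13 wide, up to 37 mm off the panel, lying along the pointer: grip across the 13 mm. Starts 2.8 to 4.0 rad clockwise of zero (facing the panel); friction 0.15 N m, stays where left, hard stop at zero; take it in two or more grasps.
- pointer_tip (a point): Tip of the yellow pointer on the knob, 36 mm from the knob's axis and 8 mm above the panel face; turns with the knob.
- zero_mark (a point): Where the pointer tip is when the knob is at its zero stop (by the red tab on the white dial): straight up the slope from the knob's axis, 36 mm from it, 8 mm above the panel face.
- tub_in (a point): Centre of the tub's inner floor, 40 mm above the table. The tub's inner radius is 65 mm at the floor and 75 mm at the rim; wall 5 mm.
- tub_rim (a point): Centre of the tub's mouth, at rim height: 117 mm above the table. Outer rim radius 80 mm.
- cup: Blue straight round cup, loose, about 120 g plus the balls: outside diameter 62 mm, height 80 mm, wall 3 mm, floor 4 mm thick, no handle. Origin: centre of its underside; z towards the mouth. Stands on the green mat with the five balls in it; it and the jar may have changed places.
- mat: Green mat fixed on the table, 300 (x) x 170 (y) x 3 mm; origin: centre of its underside, at table height.
- jar: Bystander: loose amber glass jar with red lid on the mat, 54 mm in diameter, 55 mm high; origin at the centre of its underside.
- plane: Bystander: loose brass hand plane on the table to the left of the polisher, 130 (x) x 42 x 38 mm; origin under its centre.
- screwdriver: Bystander: loose hand tool with a wooden handle lying on the table on the far (-y) side of the mat from the polisher, about 200 mm long along its own x, under 35 mm high; origin under its middle.
- ball0_center (a point): Centre of one of the five white ceramic balls, 18 mm in diameter, 11 g; they start in the cup.
- ball1_center (a point): Centre of one of the five white ceramic balls, 18 mm in diameter, 11 g; they start in the cup.
- ball2_center (a point): Centre of one of the five white ceramic balls, 18 mm in diameter, 11 g; they start in the cup.
- ball3_center (a point): Centre of one of the five white ceramic balls, 18 mm in diameter, 11 g; they start in the cup.
- ball4_center (a point): Centre of one of the five white ceramic balls, 18 mm in diameter, 11 g; they start in the cup.
Things that resemble listed ones, but are neither listed nor needed, are in the scene too. What is meant by the cup is not yellow, and is the larger of those in its own colour.

How it is judged:
On the way, in this order (a step that is already met when the one before it is completed fails the run):
1. the counter pointer is home at its zero stop while the balls are still in the cup (distance between pointer_tip and zero_mark below 0.0015 m and distance between each of ball0_center, ball1_center, ball2_center, ball3_center, ball4_center and cup below 0.085 m), for 0.2 s.
2. all five balls are in the tub (horizontal distance between each of ball0_center, ball1_center, ball2_center, ball3_center, ball4_center and tub_in below 0.08 m and z of ball0_center in the frame of tub_in between 0 and 0.06 m and z of ball1_center in the frame of tub_in between 0 and 0.06 m and z of ball2_center in the frame of tub_in between 0 and 0.06 m and z of ball3_center in the frame of tub_in between 0 and 0.06 m and z of ball4_center in the frame of tub_in between 0 and 0.06 m), for 0.2 s.
At the end, for the whole second after the job is handed in: The pointer tip is within 1.5 mm of the zero mark, all five balls lie in the tub, and the cup stands upright (within 7 degrees) and still on the green mat, released (all of step 2 and distance between pointer_tip and zero_mark below 0.0015 m and angle between cup's own z axis and vertical below 0.12 rad and x of cup in the frame of mat between -0.15 and 0.15 m and y of cup in the frame of mat between -0.085 and 0.085 m and z of cup in the frame of mat below 0.01 m and linear speed of cup below 0.02 m/s); the robot touches nothing.
It fails at once if the jar is moved more than 30 mm (distance of jar from where it was at the start of the episode above 0.03 m).
It fails at once if the plane is moved more than 30 mm (distance of plane from where it was at the start of the episode above 0.03 m).
It fails at once if the screwdriver is moved more than 30 mm (distance of screwdriver from where it was at the start of the episode above 0.03 m).
It also fails if it takes over 72 s, if anything falls off the work surface, if the arm or the gripper's body presses on something with over 40 N, if the wrist force passes 120 N, or if a joint passes its speed limit or range.

## Working session

There is one attempt and no reset: what is moved stays moved. The work goes in short steps, Python scripts to look and compute and a shell command to move; the robot and the scene stay as the last step left them, time stands still between calls to the robot, and variables do not carry over. Pictures are saved under pics/ and viewed, about 8 in all and at most 12, crops included, and the job is handed in when it is done.

```bash
ls; mkdir -p pics
python3 - <<'E'
from cell import manip, imaging
import cv2, numpy as np
print(manip.observe(), manip.grip_point_offset)
for n in ("scene","top","wrist"):
    p=imaging.camera_params(n); print(n,p)
    im=imaging.get_image(n); cv2.imwrite(f"pics/{n}0.png",im[...,::-1])
E
```

```text
pics
{'clock': 0.0, 'joint_pos': array([-1.36101530e+00,  5.33940596e-02,  1.61432846e+00,  3.90714722e-06,
        1.47596701e+00, -1.18948027e-01]), 'joint_vel': array([-0.00079124, -0.00069646,  0.00024011, -0.00058903, -0.00226002,
       -0.00182975]), 'joint_efforts': array([-1.63974048e-03, -3.93690383e+01, -3.70178425e+01, -3.40751894e-04,
        7.06750201e-03, -9.70515657e-06]), 'tcp_pos': array([ 0.20167552, -0.59090292,  0.23001936]), 'orientation': array([-0.69754413, -0.11644113,  0.6976087 , -0.11495982]), 'force': array([-0.4891877 , -0.38246298,  0.26199206]), 'ft_torque': array([-0.03204024, -0.01905962,  0.00684444]), 'width': 0.08536059320981082} 0.0187
scene {'fx': 455.7819706548452, 'fy': 455.7819706548452, 'cx': 322.17526546487454, 'cy': 246.3454614054231, 'view': array([[-0.27540982,  0.96115006,  0.01843891,  0.14289595],
       [-0.72603276, -0.22053426,  0.65133791,  0.31782053],
       [ 0.63009988,  0.1659976 ,  0.75856373, -1.41729828],
       [ 0.        ,  0.        ,  0.        ,  1.        ]])}
top {'fx': 612.3175935668687, 'fy': 612.3175935668687, 'cx': 321.48680417503624, 'cy': 247.12795150808324, 'view': array([[-0.00340498, -0.99998135,  0.00507015, -0.01409051],
       [ 0.99636158, -0.00296079,  0.08517534, -0.5545687 ],
       [-0.08515874,  0.00534173,  0.99635308, -1.39963267],
       [ 0.        ,  0.        ,  0.        ,  1.        ]])}
wrist {'fx': 371.64829954431775, 'fy': 371.64829954431775, 'cx': 316.6491573403463, 'cy': 240.23143873185066, 'hand_eye': array([[-1.35731187e-03,  2.66498506e-01, -9.63834376e-01,
        -1.42643907e-01],
       [ 9.99998701e-01,  1.19925216e-03, -1.07664888e-03,
         3.07445254e-04],
       [ 8.68955139e-04, -9.63834585e-01, -2.66499788e-01,
        -6.80068467e-02],
       [ 0.00000000e+00,  0.00000000e+00,  0.00000000e+00,
         1.00000000e+00]])}
```

View pics/top0.png

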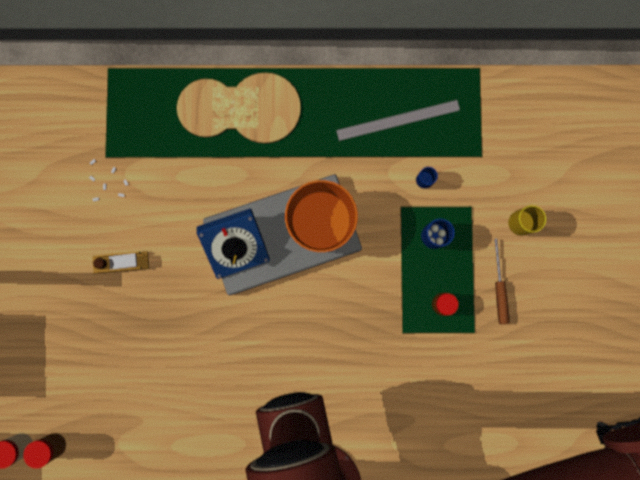

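View pics/scene0.png

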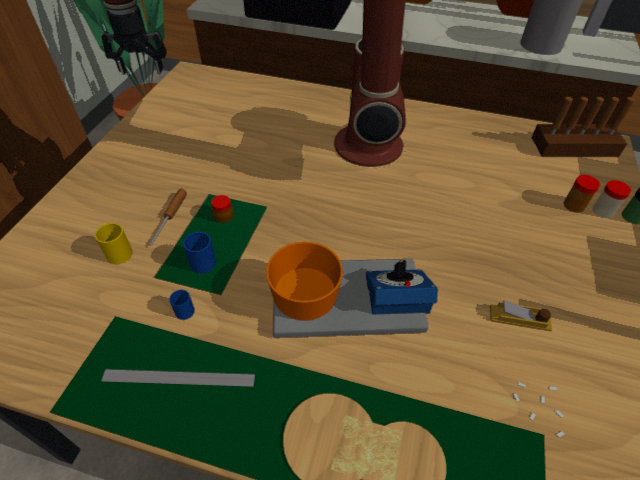

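The top view shows the polisher with its knob near (234,247), the tub near (321,215), the cup with balls near (437,234), the jar at (447,304), the screwdriver at x≈502 and the plane at (122,262). The scene view agrees. Next I'll enlarge the top view around the polisher and the cup.

```bash
python3 - <<'E'
import cv2
im=cv2.imread("pics/top0.png")
a=cv2.resize(im[165:305,190:370],None,fx=4.4,fy=4.4,interpolation=cv2.INTER_CUBIC)[:600]
cv2.imwrite("pics/crop1.png",a[:, :792])
E
cat > h.py <<'E'
import numpy as np
from cell import manip, imaging
from scipy.spatial.transform import Rotation as R
def ray(cam,u,v):
    p=imaging.camera_params(cam); V=p['view']
    d=np.array([(u-p['cx'])/p['fx'],-(v-p['cy'])/p['fy'],-1.])
    Rm=V[:3,:3]; return -Rm.T@V[:3,3], Rm.T@d
def atz(cam,u,v,z):
    o,d=ray(cam,u,v); return o+d*(z-o[2])/d[2]
def proj(cam,P):
    p=imaging.camera_params(cam); c=p['view'][:3,:3]@np.asarray(P)+p['view'][:3,3]
    return np.array([p['cx']+p['fx']*c[0]/-c[2], p['cy']-p['fy']*c[1]/-c[2]])
def wproj(P,pos,q):
    p=imaging.camera_params('wrist'); H=p['hand_eye']
    t=R.from_quat(q).inv().apply(np.asarray(P)-pos)
    c=H[:3,:3].T@(t-H[:3,3]); c=np.array([c[0],-c[1],-c[2]])
    r=np.hypot(c[0],c[1]); th=np.arctan2(r,c[2]); return np.array([p['cx'],p['cy']])+p['fx']*th*c[:2]/r
def wray(u,v,pos,q):
    p=imaging.camera_params('wrist'); H=p['hand_eye']
    a=np.array([u-p['cx'],v-p['cy']])/p['fx']; th=np.hypot(*a)
    d=np.array([*(np.sin(th)*a/th),np.cos(th)]); d=H[:3,:3]@np.array([d[0],-d[1],-d[2]])
    r=R.from_quat(q); return pos+r.apply(H[:3,3]), r.apply(d)
E
python3 - <<'E'
from h import *
print("tub rim",atz('top',321,215,.117))
for n,u,v in(("L",285,216),("R",357,215),("T",321,180),("B",321,251)): print(n,atz('top',u,v,.117))
print("cup mouth",atz('top',438,233,.083),"jar",atz('top',447,304,.058))
for c in((402,207),(472,207),(475,332),(403,332)): print("mat",atz('top',*c,.003))
print("knob@78mm",atz('top',234,247,.078+.03))
for c in((231,294),(361,251),(337,175),(200,217)): print("base",atz('top',*c,.032))
E
```

```text
tub rim [ 0.61688649 -0.01453617  0.117     ]
L [0.61490043 0.06396508 0.117     ]
R [ 0.6166742  -0.09308829  0.117     ]
T [ 0.69423618 -0.01479431  0.117     ]
B [ 0.538115   -0.01427329  0.117     ]
cup mouth [ 0.58035362 -0.27592503  0.083     ] jar [ 0.42216482 -0.29798696  0.058     ]
mat [ 0.6513047  -0.20737912  0.003     ]
mat [ 0.65086639 -0.37372123  0.003     ]
mat [ 0.35643437 -0.37355642  0.003     ]
mat [ 0.35705166 -0.20541325  0.003     ]
knob@78mm [0.54816406 0.17573179 0.108     ]
base [0.44650517 0.19214504 0.032     ]
base [ 0.54456144 -0.10707557  0.032     ]
base [ 0.72271374 -0.05260867  0.032     ]
base [0.62474805 0.2655918  0.032     ]
```

View pics/crop1.png

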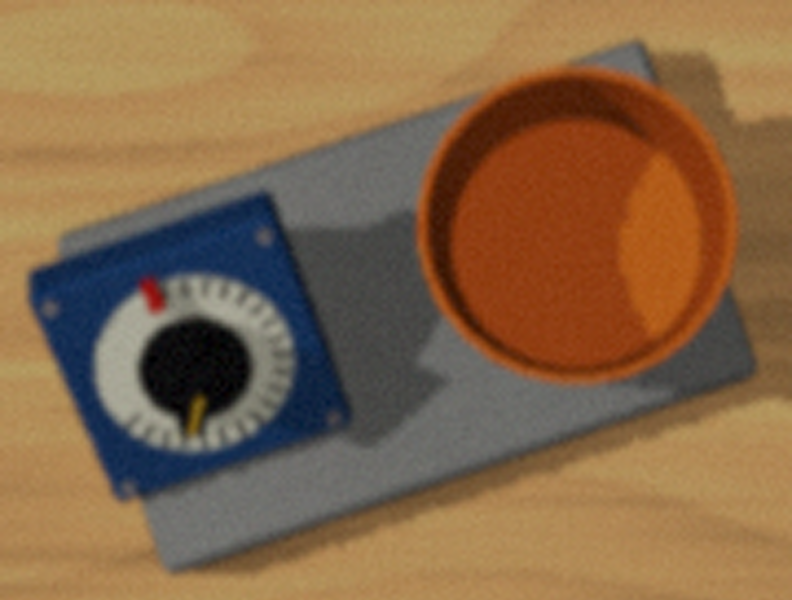

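The crop (scale 4.4, offset 190,165) shows base corners at (170,570), (755,372), (640,42) and (62,240). The dial centre is at about (195,362), the red tab at (152,293) and the pointer tip at (192,435). I'll fit the polisher pose and plan the approach to the knob.

```bash
cat >> h.py <<'E'
from scipy.optimize import least_squares
N_=np.array([-np.sin(np.radians(35)),0,np.cos(np.radians(35))]); U_=np.array([np.cos(np.radians(35)),0,np.sin(np.radians(35))])
def loc2w(p,P): # p=(x,y,yaw)
    return np.array([p[0],p[1],0])+R.from_euler('z',p[2]).apply(P)
C_=np.array([0,.110,.078])
def tip(p,a,h=.008,r=.036): # a = clockwise angle from zero, facing the panel
    side=np.cross(U_,N_) # to the right, facing panel with up-slope up
    return loc2w(p,C_+N_*h+r*(np.cos(a)*U_+np.sin(a)*side))
def knob_pose(p,a,out,flip=1):
    """tool x into panel; jaws (y) across the bar; TCP 'out' m off panel"""
    r=R.from_euler('z',p[2]); side=np.cross(U_,N_)
    bar=np.cos(a)*U_+np.sin(a)*side
    x=-N_; z=flip*bar; y=np.cross(z,x)
    return loc2w(p,C_+N_*out), R.from_matrix(r.as_matrix()@np.c_[x,y,z])
def rows(pos,rot,n=None,frm=None):
    s=manip.observe(); p0,r0=frm or (s['tcp_pos'],R.from_quat(s['orientation']))
    rel=r0.inv()*rot; w=rel.as_rotvec(); d=r0.inv().apply(pos-p0)
    for k in range(1,60):
        if n and k<n: continue
        S=sum(R.from_rotvec(w/k*i).as_matrix() for i in range(k)); v=np.linalg.solve(S,d)
        if n or (np.abs(np.degrees(w/k)).max()<8 and np.linalg.norm(np.degrees(w/k))<8.5 and np.linalg.norm(v)<.045): break
    print(k,"rows linear",np.round(v*1e3,2),"twist",np.round(np.degrees(w/k),3),"| total d",np.round(d*1e3,1),"rot",np.round(np.degrees(w),1))
    return k
E
python3 - <<'E'
from h import *
cr=lambda u,v:(190+u/4.4,165+v/4.4)
b=[(-.095,.165),( -.095,-.165),(.095,-.165),(.095,.165)]
px=[cr(170,570),cr(755,372),cr(640,42),cr(62,240)]
pc=[cr(125,495),cr(348,420)] # panel lower corners
def f(p):
    e=[proj('top',loc2w(p,[x,y,.032]))-q for (x,y),q in zip(b,px)]
    for sy,q in zip((1,-1),pc): e.append(proj('top',loc2w(p,C_-U_*.065+np.array([0,sy*.065,0])))-q)
    e.append(proj('top',loc2w(p,C_))-np.array(cr(195,362)))
    return np.concatenate(e)
s=least_squares(f,[.585,.075,.3],loss='soft_l1'); p=s.x; print(p,np.degrees(p[2]),np.round(f(p),1))
g=lambda a:proj('top',tip(p,a[0]))-np.array(cr(192,435))
a=least_squares(g,[3.4]); print("ang",a.x,a.fun)
print("zero px",(proj('top',tip(p,0))-[190,165])*4.4, "scene",proj('scene',tip(p,0)),proj('scene',loc2w(p,C_)))
print("tub in pol",R.from_euler('z',-p[2]).apply(np.array([.617,-.0145,.117])-[p[0],p[1],0]))
st=manip.observe(); print(R.from_quat(st['orientation']).as_matrix().round(2))
for fl in(1,-1):
    P=knob_pose(p,a.x[0],.15,fl); print(fl,P[0],P[1].as_matrix().round(2)); rows(*P)
E
```

```text
[0.58583723 0.07459067 0.32412128] 18.570781287458402 [-1.4  0.9  1.6 -0.2  1.1 -2.  -2.2 -1.9 -1.6  2.   1.8  0.8  0.1 -0.3]
ang [3.54177548] [ 0.02142035 -1.10426339]
zero px [172.62050107 308.87669125] scene [402.36051987 281.03584683] [398.59800533 279.19137693]
tub in pol [ 0.00116692 -0.0943764   0.117     ]
[[-0.    0.32 -0.95]
 [ 0.   -0.95 -0.32]
 [-1.   -0.   -0.  ]]
1 [0.46924824 0.15146253 0.20087281] [[ 0.54 -0.01 -0.84]
 [ 0.18 -0.97  0.13]
 [-0.82 -0.22 -0.53]]
18 rows linear [ 10.92 -38.65 -19.39] twist [ 1.247  1.92  -0.38 ] | total d [  30.5 -616.3 -493. ] rot [22.4 34.6 -6.8]
-1 [0.46924824 0.15146253 0.20087281] [[ 0.54  0.01  0.84]
 [ 0.18  0.97 -0.13]
 [-0.82  0.22  0.53]]
25 rows linear [ -2.73  16.22 -40.3 ] twist [-6.013  0.375  1.898] | total d [  30.5 -616.3 -493. ] rot [-150.3    9.4   47.5]
```

```bash
cat >> h.py <<'E'
POL=np.array([0.58583723,0.07459067,0.32412128])
def sim(pos,rot,rws):
    out=[]
    for v,w in rws:
        pos=pos+rot.apply(np.array(v)/1e3); rot=rot*R.from_rotvec(np.radians(w)); out.append(pos)
    return np.round(out,3),rot
E
python3 - <<'E'
from h import *
s=manip.observe()
o,r=sim(s['tcp_pos'],R.from_quat(s['orientation']),[([10.92,-38.65,-19.39],[1.247,1.92,-.38])]*18)
print(o[::3],o[-1])
E
python3 -m pendant '[{"linear":[5,-38,-19],"twist":[1.2,1.9,-0.4]}]'
```

```text
[[ 0.208 -0.548  0.219]
 [ 0.233 -0.42   0.193]
 [ 0.268 -0.292  0.175]
 [ 0.313 -0.166  0.167]
 [ 0.366 -0.043  0.171]
 [ 0.426  0.075  0.185]] [0.469 0.152 0.201]
clock: 0.25
tcp_pos: [0.2073, -0.5512, 0.2257]
orientation: [0.71, 0.112, -0.687, 0.103]
force: [0.2, -0.0, 0.5]
width: 0.0853
```

Run:
```python
from h import *
from scipy.spatial.transform import Slerp
s=manip.observe(); r0=R.from_quat(s['orientation'])
P=knob_pose(POL,3.54,.13,1)
m=Slerp([0,1],R.concatenate([r0,P[1]]))(.5); w=np.array([.47,-.2,.25])
k=rows(w,m); k=rows(*P,frm=(w,m))
```

```text
10 rows linear [  4.12 -28.49 -33.43] twist [ 1.053  1.631 -0.327] | total d [ -10.6 -255.9 -356.8] rot [10.5 16.3 -3.3]
9 rows linear [ 13.51 -37.88   1.94] twist [ 1.17   1.813 -0.363] | total d [ 111.3 -342.8  -25.1] rot [10.5 16.3 -3.3]
```

```bash
python3 -m pendant '[{"linear":[4,-28,-33],"twist":[1.05,1.63,-0.33]},{"linear":[4,-28,-33],"twist":[1.05,1.63,-0.33]},{"linear":[4,-28,-33],"twist":[1.05,1.63,-0.33]},{"linear":[4,-28,-33],"twist":[1.05,1.63,-0.33]},{"linear":[4,-28,-33],"twist":[1.05,1.63,-0.33]},{"linear":[4,-28,-33],"twist":[1.05,1.63,-0.33]},{"linear":[4,-28,-33],"twist":[1.05,1.63,-0.33]},{"linear":[4,-28,-33],"twist":[1.05,1.63,-0.33]},{"linear":[4,-28,-33],"twist":[1.05,1.63,-0.33]},{"linear":[4,-28,-33],"twist":[1.05,1.63,-0.33]}]'
python3 -m pendant '[{"linear":[13.5,-38,2],"twist":[1.17,1.81,-0.36]},{"linear":[13.5,-38,2],"twist":[1.17,1.81,-0.36]},{"linear":[13.5,-38,2],"twist":[1.17,1.81,-0.36]},{"linear":[13.5,-38,2],"twist":[1.17,1.81,-0.36]},{"linear":[13.5,-38,2],"twist":[1.17,1.81,-0.36]},{"linear":[13.5,-38,2],"twist":[1.17,1.81,-0.36]},{"linear":[13.5,-38,2],"twist":[1.17,1.81,-0.36]},{"linear":[13.5,-38,2],"twist":[1.17,1.81,-0.36]},{"linear":[13.5,-38,2],"twist":[1.17,1.81,-0.36]},{"linear":[0,0,0],"twist":[0,0,0]}]'
python3 - <<'E'
from h import *
import cv2
s=manip.observe(); im=imaging.get_image('wrist'); cv2.imwrite('pics/w1.png',im[...,::-1])
print(s['joint_pos'].round(2),s['tcp_pos'])
rows(*knob_pose(POL,3.54,.13,1))
np.savez('w1.npz',p=s['tcp_pos'],q=s['orientation'])
f=lambda P:wproj(P,s['tcp_pos'],s['orientation']).round(0)
print(f(loc2w(POL,C_)),f(tip(POL,0)),f(tip(POL,3.54)))
for a in(1,-1):
  for b in (1,-1): print("panel corner",f(loc2w(POL,C_+U_*.065*a+np.array([0,.065*b,0]))))
E
```

```text
clock: 1.25
tcp_pos: [0.4668, -0.2017, 0.2507]
orientation: [0.803, 0.083, -0.59, 0.001]
force: [-0.0, -0.3, 0.1]
width: 0.0852
clock: 2.25
tcp_pos: [0.4724, 0.1578, 0.1834]
orientation: [0.871, 0.055, -0.477, -0.098]
force: [-0.8, 0.0, -0.8]
width: 0.0851
[ 0.09 -0.67  2.35  0.18  0.88  1.66] [0.47244622 0.15776715 0.18339265]
1 rows linear [ 3.3   0.45 -6.08] twist [0.383 0.308 0.228] | total d [ 3.3  0.4 -6.1] rot [0.4 0.3 0.2]
[320. 220.] [301. 177.] [320. 268.]
panel corner [209. 175.]
panel corner [369. 107.]
panel corner [277. 319.]
panel corner [425. 263.]
```

View pics/w1.png

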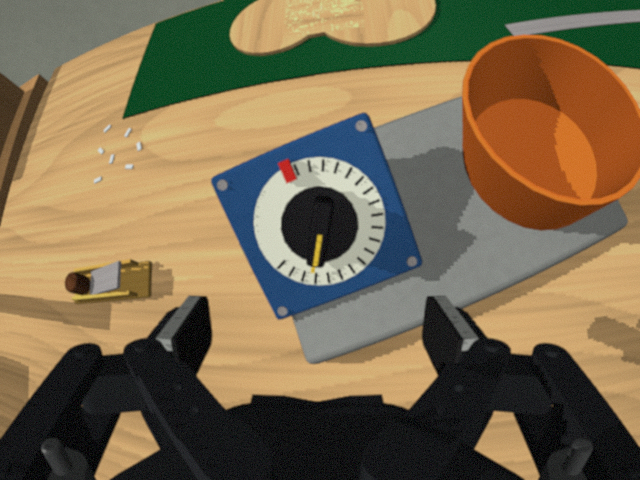

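The wrist view shows panel corners at about (215,180), (365,114), (421,263) and (283,318), the dial centre at (319.5,222) and the pointer tip at (316,270). I'll refine the pose using an enlarged crop.

Run:
```python
import cv2
im=cv2.imread("pics/w1.png")
cv2.imwrite("pics/crop2.png",cv2.resize(im[140:300,235:405],None,fx=3.5,fy=3.5,interpolation=cv2.INTER_CUBIC))
```

```text
(no output)
```

View pics/crop2.png

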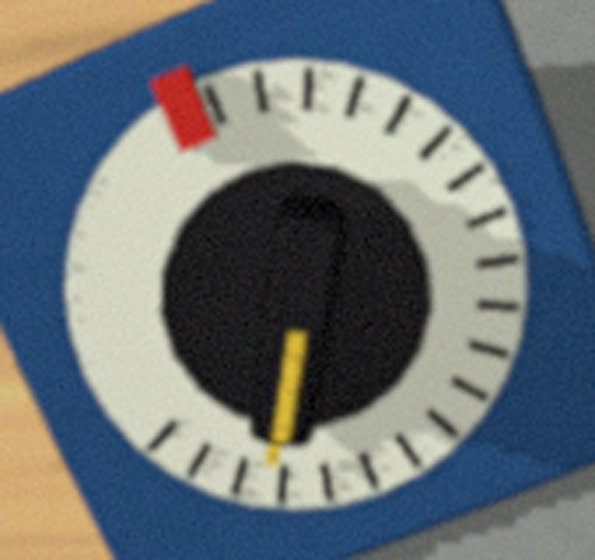

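In the crop the dial centre is (295,283), the zero tick (218,105) next to the red tab, and the pointer tip (272,463). The zero tick lies where the fit predicts.

Run:
```python
from h import *
d=np.load('w1.npz'); cr=lambda u,v:np.array([235+u/3.5,140+v/3.5])
f=lambda P:wproj(P,d['p'],d['q'])
c=[((1,1),(215,180)),((1,-1),(365,114)),((-1,1),(283,318)),((-1,-1),(421,263))]
def e(p):
    o=[f(loc2w(p[:3],C_+U_*p[4]*a+np.array([0,p[4]*b,0])))-q for (a,b),q in c]
    o.append(2*(f(loc2w(p[:3],C_+N_*.002))-cr(295,283))); o.append(f(tip(p[:3],p[3]))-cr(272,463)); return np.concatenate(o)
s=least_squares(e,[*POL,3.54,.064]); print(s.x,np.degrees(s.x[2]),e(s.x).round(1))
print(loc2w(s.x[:3],C_)-loc2w(POL,C_))
g=lambda a:f(tip(s.x[:3],a[0]))-cr(272,463)
P=np.r_[s.x[:2],(s.x[2]+POL[2])/2]
rows(*knob_pose(P,s.x[3],.085,1)); rows(*knob_pose(P,s.x[3],.0125,1))
open('h.py','a').write(f"\nPOL=np.array({P.tolist()}); A0={s.x[3]}\n")
print(s.x[3],'tub in pol',R.from_euler('z',-P[2]).apply(np.array([.617,-.0145,.117])-[P[0],P[1],0]))
```

```text
[0.58604871 0.07511866 0.33921561 3.69439082 0.06146577] 19.435622592441486 [-1.4  0.3 -0.2  0.2 -2.3 -1.  -0.4 -1.6  1.8  2.4  0.4 -2.8]
[-1.35839352e-03 -1.26617126e-05  0.00000000e+00]
2 rows linear [24.02  0.24 -2.96] twist [ 4.437  0.106 -0.008] | total d [48.   0.7 -5.9] rot [ 8.9  0.2 -0. ]
3 rows linear [40.18  0.13 -2.03] twist [ 2.958  0.07  -0.005] | total d [120.5   0.7  -6.2] rot [ 8.9  0.2 -0. ]
3.694390818676239 tub in pol [ 8.27426593e-05 -9.48128643e-02  1.17000000e-01]
```

```bash
python3 -m pendant '[{"linear":[24,0.4,-3.2],"twist":[4.4,0.1,0]},{"linear":[24,0.4,-3],"twist":[4.4,0.1,0]},{"linear":[10,0,0],"twist":[0,0,0]},{"linear":[0,0,0],"twist":[0,0,0]}]' 1 60
python3 - <<'E'
from h import *
rows(*knob_pose(POL,A0,.0125,1)); print(manip.observe()['joint_pos'].round(2))
E
```

```text
clock: 2.7
tcp_pos: [0.5112, 0.1604, 0.1391]
orientation: [0.862, 0.013, -0.478, -0.167]
force: [0.5, -1.6, -0.5]
width: 0.0853
2 rows linear [31.09 -2.31  1.28] twist [-0.159 -0.026 -0.143] | total d [62.2 -4.7  2.6] rot [-0.3 -0.1 -0.3]
[ 0.1  -0.48  2.31  0.19  0.73  1.79]
```

```bash
python3 -m pendant '[{"linear":[6,-4.7,2.6],"twist":[-0.3,0,-0.3]},{"linear":[18,0,0],"twist":[0,0,0]},{"linear":[18,0,0],"twist":[0,0,0]},{"linear":[12,0,0],"twist":[0,0,0]},{"linear":[8,0,0],"twist":[0,0,0]},{"linear":[0,0,0],"twist":[0,0,0]}]' 1 60
python3 -m pendant '[{"linear":[0,0,0],"twist":[0,0,0]},{"linear":[0,0,0],"twist":[0,0,0]},{"linear":[0,0,0],"twist":[0,0,0]},{"linear":[0,0,0],"twist":[0,0,0]},{"linear":[0,0,0],"twist":[0,0,0]},{"linear":[0,0,0],"twist":[0,0,0]},{"linear":[0,0,0],"twist":[0,0,0]},{"linear":[0,0,0],"twist":[0,0,0]}]' 0 60
python3 - <<'E'
from h import *
rows(*knob_pose(POL,A0,.0125,1)); s=manip.observe(); print(s['joint_pos'].round(2),s['force'],s['ft_torque'],s['width'])
E
```

```text
clock: 3.3
tcp_pos: [0.5438, 0.1784, 0.0901]
orientation: [0.863, 0.018, -0.477, -0.165]
force: [0.4, 0.2, -0.3]
width: 0.0849
clock: 4.1
tcp_pos: [0.5436, 0.1771, 0.0907]
orientation: [0.864, 0.017, -0.476, -0.164]
force: [-10.2, -10.9, 8.0]
width: 0.012
1 rows linear [1.86 1.03 1.25] twist [ 0.241 -0.213 -0.011] | total d [1.9 1.  1.2] rot [ 0.2 -0.2 -0. ]
[ 0.13 -0.28  2.26  0.21  0.57  1.77] [-10.22998015 -10.86669858   8.02027393] [-1.47920703  0.85094099 -0.59316995] 0.011962958902696875
```

```bash
python3 -m pendant '[{"linear":[0,0,0],"twist":[-5,0,0]},{"linear":[0,0,0],"twist":[-5,0,0]},{"linear":[0,0,0],"twist":[-5,0,0]},{"linear":[0,0,0],"twist":[-5,0,0]},{"linear":[0,0,0],"twist":[-5,0,0]},{"linear":[0,0,0],"twist":[-5,0,0]}]'
python3 - <<'E'
from h import *
s=manip.observe(); print(s['joint_pos'].round(2),s['force'],s['ft_torque'],s['width'])
r=knob_pose(POL,A0,.0125,1)[1].inv()*R.from_quat(s['orientation']); print(np.degrees(r.as_rotvec()))
E
```

```text
clock: 4.7
tcp_pos: [0.5434, 0.1788, 0.0909]
orientation: [0.876, 0.142, -0.456, 0.065]
force: [-9.5, -1.0, 7.3]
width: 0.0117
[ 0.13 -0.28  2.26  0.22  0.57  1.25] [-9.49353963 -0.99739632  7.27955445] [0.10798338 0.83990476 0.11979932] 0.011660021289043828
[-30.24667801   0.18977735  -0.14007758]
```

```bash
python3 -m pendant '[{"linear":[0,0,0],"twist":[-7,0,0]},{"linear":[0,0,0],"twist":[-7,0,0]},{"linear":[0,0,0],"twist":[-7,0,0]},{"linear":[0,0,0],"twist":[-7,0,0]},{"linear":[0,0,0],"twist":[-7,0,0]},{"linear":[0,0,0],"twist":[-7,0,0]},{"linear":[0,0,0],"twist":[-7,0,0]},{"linear":[0,0,0],"twist":[-7,0,0]},{"linear":[0,0,0],"twist":[-7,0,0]},{"linear":[0,0,0],"twist":[-7,0,0]},{"linear":[0,0,0],"twist":[0,0,0]}]'
python3 -m pendant '[{"linear":[0,0,0],"twist":[0,0,0]},{"linear":[0,0,0],"twist":[0,0,0]},{"linear":[0,0,0],"twist":[0,0,0]}]' 0.5
python3 - <<'E'
from h import *
s=manip.observe(); print(s['joint_pos'].round(2),s['force'],s['ft_torque'],s['width'])
r=knob_pose(POL,A0,.0125,1)[1].inv()*R.from_quat(s['orientation']); print(np.degrees(r.as_rotvec()))
rows(*knob_pose(POL,A0-np.radians(100),.0125,1))
E
```

```text
clock: 5.8
tcp_pos: [0.5404, 0.1813, 0.0895]
orientation: [0.68, 0.381, -0.293, 0.553]
force: [-23.4, 8.4, 15.2]
width: 0.0119
clock: 6.1
tcp_pos: [0.544, 0.1785, 0.0908]
orientation: [0.682, 0.376, -0.292, 0.555]
force: [1.5, -0.4, 0.5]
width: 0.0425
[ 0.13 -0.28  2.26  0.22  0.57  0.03] [ 1.47445522 -0.40279476  0.46039672] [-0.0817836   0.22772813  0.0053881 ] 0.04250186247730981
[-100.08806052    0.33186358    0.10263534]
1 rows linear [ 1.45 -1.7   2.2 ] twist [ 0.088 -0.118 -0.281] | total d [ 1.5 -1.7  2.2] rot [ 0.1 -0.1 -0.3]
```

Run:
```python
from h import *
r=R.from_euler('z',POL[2]).as_matrix(); B=r@np.c_[U_,np.cross(U_,N_),N_]
c0=loc2w(POL,C_); G=[B.T@(np.array(g)-c0)*1e3 for g in([.5436,.1771,.0907],[.5434,.1788,.0909],[.5404,.1813,.0895],[.544,.1785,.0908])]
print(np.round(G,2))
for i,j,a in((0,2,100),(1,2,70),(0,1,30)):
    t=np.radians(-a); # clockwise angle in (u,s) is rotation u->s ; ccw = -a
    Q=np.array([[np.cos(t),-np.sin(t)],[np.sin(t),np.cos(t)]])
    print(a,np.linalg.solve(np.eye(2)-Q,G[j][:2]-Q@G[i][:2]))
```

```text
[[ 1.61 -0.25 14.38]
 [ 2.02 -1.92 14.33]
 [-0.44 -5.26 14.34]
 [ 2.35 -1.44 13.98]]
100 [-1.51712732 -1.89355029]
70 [-1.59270249 -1.83196349]
30 [-1.30491741 -1.85298028]
```

Three rotation pairs agree on the true axis, offset (-1.5,-1.85) mm from my estimate. I'll recentre on it and regrasp.

Run:
```python
from h import *
r=R.from_euler('z',POL[2]).as_matrix(); B=r@np.c_[U_,np.cross(U_,N_),N_]
off=(B@[-.0015,-.00185,0]).tolist(); open('h.py','a').write(f"OFF=np.array({off})\n")
P=knob_pose(POL,A0-np.radians(100),.0130,1); rows(P[0]+off,P[1])
```

```text
1 rows linear [ 0.95 -3.77  1.03] twist [ 0.088 -0.118 -0.281] | total d [ 0.9 -3.8  1. ] rot [ 0.1 -0.1 -0.3]
```

```bash
python3 -m pendant '[{"linear":[0.9,-3.8,1],"twist":[0,0,-0.3]},{"linear":[0,0,0],"twist":[0,0,0]}]'
python3 -m pendant '[{"linear":[0,0,0],"twist":[0,0,0]},{"linear":[0,0,0],"twist":[0,0,0]},{"linear":[0,0,0],"twist":[0,0,0]},{"linear":[0,0,0],"twist":[0,0,0]},{"linear":[0,0,0],"twist":[0,0,0]},{"linear":[0,0,0],"twist":[0,0,0]}]' 0 60
python3 -m pendant '[{"linear":[0,0,0],"twist":[-8,0,0]},{"linear":[0,0,0],"twist":[-8,0,0]},{"linear":[0,0,0],"twist":[-8,0,0]},{"linear":[0,0,0],"twist":[-8,0,0]},{"linear":[0,0,0],"twist":[-8,0,0]},{"linear":[0,0,0],"twist":[-8,0,0]},{"linear":[0,0,0],"twist":[-8,0,0]},{"linear":[0,0,0],"twist":[-8,0,0]},{"linear":[0,0,0],"twist":[-8,0,0]},{"linear":[0,0,0],"twist":[-8,0,0]},{"linear":[0,0,0],"twist":[-8,0,0]},{"linear":[0,0,0],"twist":[0,0,0]}]'
python3 - <<'E'
from h import *
s=manip.observe(); r0=R.from_quat(s['orientation']);print(s['joint_pos'].round(2),s['force'],r0.inv().apply(s['ft_torque']),s['width'])
r=knob_pose(POL,A0-np.radians(100),.0125,1)[1].inv()*r0; print(np.degrees(r.as_rotvec()))
E
```

```text
clock: 6.3
tcp_pos: [0.5408, 0.1778, 0.0869]
orientation: [0.681, 0.378, -0.294, 0.554]
force: [0.1, -0.8, -0.2]
width: 0.0428
clock: 6.9
tcp_pos: [0.5411, 0.1781, 0.0877]
orientation: [0.681, 0.378, -0.294, 0.555]
force: [-4.1, -2.4, 3.5]
width: 0.012
clock: 8.1
tcp_pos: [0.5411, 0.178, 0.0877]
orientation: [0.104, 0.476, 0.052, 0.872]
force: [-3.9, -3.3, 4.3]
width: 0.0121
[ 0.13 -0.28  2.26  0.22  0.57 -1.51] [-3.85457793 -3.2788375   4.31115984] [-0.20124391  0.51506625 -0.49626245] 0.012125199332907139
[-8.82210873e+01  1.30230310e-01  3.82936470e-02]
```

```bash
cat > chk.py <<'E'
from h import *
s=manip.observe(); r0=R.from_quat(s['orientation']);print('tq',r0.inv().apply(s['ft_torque']).round(2),'F',s['force'].round(1),'ang',np.degrees((knob_pose(POL,0,.0125,1)[1].inv()*r0).as_rotvec()).round(2))
E
python3 -m pendant '[{"linear":[0,0,0],"twist":[-5,0,0]},{"linear":[0,0,0],"twist":[-5,0,0]},{"linear":[0,0,0],"twist":[-5,0,0]},{"linear":[0,0,0],"twist":[0,0,0]}]';python3 chk.py
for i in 1 2 3 4; do :; done
python3 -m pendant '[{"linear":[0,0,0],"twist":[-2,0,0]},{"linear":[0,0,0],"twist":[-2,0,0]},{"linear":[0,0,0],"twist":[0,0,0]}]';python3 chk.py
python3 -m pendant '[{"linear":[0,0,0],"twist":[-2,0,0]},{"linear":[0,0,0],"twist":[-2,0,0]},{"linear":[0,0,0],"twist":[0,0,0]}]';python3 chk.py
```

```text
clock: 8.5
tcp_pos: [0.5412, 0.178, 0.0877]
orientation: [-0.01, 0.465, 0.113, 0.878]
force: [-4.1, -2.7, 4.6]
width: 0.0119
tq [-0.1   0.59 -0.38] F [-4.1 -2.7  4.6] ang [8.54 0.01 0.12]
clock: 8.8
tcp_pos: [0.5412, 0.178, 0.0877]
orientation: [-0.041, 0.461, 0.129, 0.877]
force: [-4.6, -3.1, 3.8]
width: 0.012
tq [-0.07  0.69 -0.35] F [-4.6 -3.1  3.8] ang [4.61 0.01 0.12]
clock: 9.1
tcp_pos: [0.5412, 0.178, 0.0877]
orientation: [-0.071, 0.456, 0.145, 0.875]
force: [-4.3, -1.7, 4.5]
width: 0.0117
tq [-0.03  0.67 -0.28] F [-4.3 -1.7  4.5] ang [0.61 0.01 0.12]
```

```bash
python3 -m pendant '[{"linear":[0,0,0],"twist":[-1.5,0,0]},{"linear":[0,0,0],"twist":[-1.5,0,0]},{"linear":[0,0,0],"twist":[0,0,0]}]' >/dev/null;python3 chk.py
python3 -m pendant '[{"linear":[0,0,0],"twist":[-1.5,0,0]},{"linear":[0,0,0],"twist":[-1.5,0,0]},{"linear":[0,0,0],"twist":[0,0,0]}]'>/dev/null;python3 chk.py
python3 -m pendant '[{"linear":[0,0,0],"twist":[-1.5,0,0]},{"linear":[0,0,0],"twist":[-1.5,0,0]},{"linear":[0,0,0],"twist":[0,0,0]}]';python3 chk.py
```

```text
tq [ 1.06  0.8  -0.41] F [-5.8 -3.2  5.3] ang [-2.11 -0.01  0.17]
tq [ 1.86  0.86 -0.48] F [-5.9 -4.6  6.5] ang [-4.89 -0.03  0.21]
clock: 10.0
tcp_pos: [0.5418, 0.1784, 0.0885]
orientation: [-0.137, 0.443, 0.179, 0.868]
force: [-2.7, -1.2, 3.7]
width: 0.0121
tq [ 1.67  0.16 -0.02] F [-2.7 -1.2  3.7] ang [-8.07 -0.14  0.16]
```

```bash
python3 -m pendant '[{"linear":[0,0,0],"twist":[0,0,0]},{"linear":[0,0,0],"twist":[0,0,0]},{"linear":[0,0,0],"twist":[0,0,0]},{"linear":[0,0,0],"twist":[0,0,0]},{"linear":[0,0,0],"twist":[0,0,0]}]' 1
python3 -m pendant '[{"linear":[-20,0,0],"twist":[0,0,0]},{"linear":[-40,0,0],"twist":[0,0,0]},{"linear":[-40,0,0],"twist":[0,0,0]},{"linear":[-20,0,0],"twist":[0,0,0]},{"linear":[0,0,0],"twist":[0,0,0]},{"linear":[0,0,0],"twist":[0,0,0]}]'
python3 - <<'E'
from h import *
import cv2
s=manip.observe(); im=imaging.get_image('wrist')
f=lambda P:wproj(P+OFF,s['tcp_pos'],s['orientation'])
c=f(loc2w(POL,C_)); print(c,f(tip(POL,0)),s['joint_pos'].round(2)); u,v=c.astype(int)
cv2.imwrite('pics/w2.png',cv2.resize(im[max(v-75,0):v+75,max(u-85,0):u+85,::-1],None,fx=4,fy=4,interpolation=cv2.INTER_CUBIC))
E
```

```text
clock: 10.5
tcp_pos: [0.541, 0.1782, 0.0874]
orientation: [-0.14, 0.444, 0.181, 0.867]
force: [-0.6, 0.1, -1.0]
width: 0.0828
clock: 11.1
tcp_pos: [0.4763, 0.1555, 0.1858]
orientation: [-0.14, 0.443, 0.18, 0.867]
force: [-0.0, 0.3, -0.4]
width: 0.0854
[317.49693496 229.09474333] [310.62862533 276.61417264] [ 0.09 -0.67  2.34  0.18  0.88 -2.04]
```

View pics/w2.png

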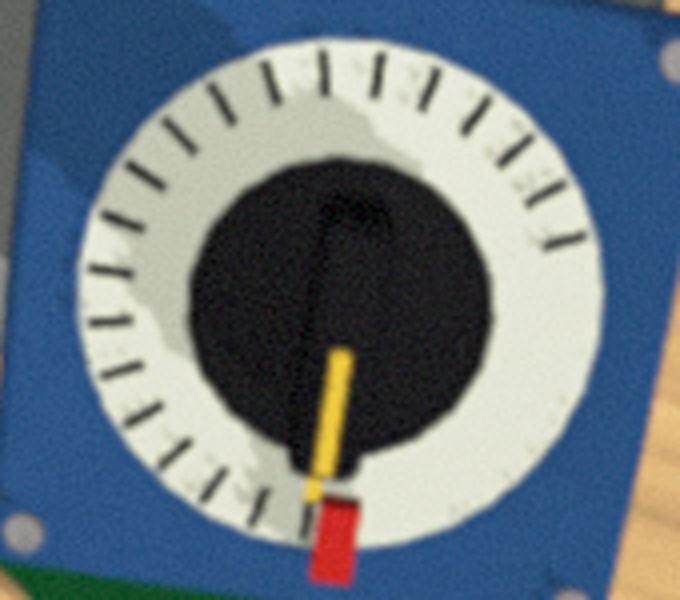

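The pointer now sits on the zero tick against the red tab: tip (313,495), tick (307,522), dial centre (341,294). Knob done. Next is the cup. For a low, sideways grasp I need to know which tool azimuths the joint limits allow, so I'll fit a simple kinematic model to the recorded states.

```bash
cat > kin.py <<'E'
from h import *
E=R.from_euler
def fk(k,q,sg):
    a1,h,L1,a3,L2,T,d,o6=k
    r=E('z',q[0]); p=r.apply([a1,d,h]); r=r*E('y',q[1]); p=p+r.apply([0,0,L1]); r=r*E('y',q[2]); p=p+r.apply([a3,0,L2])
    r=r*E('z',sg[0]*q[3])*E('y',q[4]); p=p+r.apply([0,0,T]); r=r*E('z',sg[1]*q[5]+o6)
    return p,r*R.from_matrix(np.array([[0,0,1],[0,1,0],[1,0,0]]).T@np.diag([1,1,1]) if 0 else np.array([[0,0,-1],[0,1,0],[1,0,0]]))
E
python3 - <<'E'
from kin import *
import json
s=manip.observe(); w=np.load('w1.npz')
D=[([-1.36101530,.0533940596,1.61432846,0,1.47596701,-.118948027],[.20167552,-.59090292,.23001936],[-.69754413,-.11644113,.6976087,-.11495982]),
([.09,-.67,2.35,.18,.88,1.66],w['p'],w['q']),(s['joint_pos'],s['tcp_pos'],s['orientation']),
([.13,-.28,2.26,.22,.57,-1.51],[.5411,.178,.0877],[.104,.476,.052,.872]),([.13,-.28,2.26,.21,.57,1.77],[.5436,.1771,.0907],[.864,.017,-.476,-.164]),
([ 0.1,-0.48,2.31,0.19,0.73,1.79],[0.5112,0.1604,0.1391],[0.862,0.013,-0.478,-0.167])]
best=None
for s4 in(1,-1):
  for s6 in(1,-1):
    for o in(0,1.57,3.14,-1.57):
      def e(k):
        out=[]
        for q,p,qt in D:
          P,r=fk(k,q,(s4,s6)); out+=[(P-p)*10,(R.from_quat(qt).inv()*r).as_rotvec()]
        return np.concatenate(out)
      x=least_squares(e,[0,.1,.45,0,.6,.25,0,o])
      if best is None or x.cost<best[0]: best=(x.cost,x.x,(s4,s6),e(x.x))
print(best[0],best[1].round(4),best[2]);print(best[3].reshape(-1,6).round(3))
open('kin.py','a').write(f"\nK=np.array({best[1].tolist()}); SG={best[2]}\n")
E
```

```text
0.001320009908349488 [-1.000e-04  2.387e-01  4.250e-01  9.440e-02  6.097e-01  2.792e-01
  7.420e-02  1.571e+00] (1, 1)
[[-0.001  0.003  0.01   0.    -0.    -0.   ]
 [ 0.009 -0.019 -0.017  0.008 -0.003  0.003]
 [ 0.005 -0.     0.012  0.     0.    -0.   ]
 [ 0.016  0.009  0.019  0.003 -0.001  0.   ]
 [-0.008  0.004 -0.014 -0.007 -0.004  0.002]
 [-0.018  0.006 -0.01  -0.005 -0.006  0.003]]
```

```bash
cat >> kin.py <<'E'
LO=np.array([-3.01,-1.01,.06,-1.02,.09,-3.14])+.04; HI=np.array([3.01,2.22,2.58,4.17,2.62,3.14])-.04
def ik(pos,rot,q0):
    def e(q):
        P,r=fk(K,q,SG); return np.concatenate([(P-pos)*5,(rot.inv()*r).as_rotvec()])
    x=least_squares(e,np.clip(q0,LO+.001,HI-.001),bounds=(LO,HI)); return x.x,np.abs(x.fun).max()
def toolrot(psi,dl,roll=0): # x: azimuth psi, dl below horizontal; z down at roll 0 (camera above)
    x=np.array([np.cos(psi)*np.cos(dl),np.sin(psi)*np.cos(dl),-np.sin(dl)]); y=np.cross([0,0,1],x); y/=np.linalg.norm(y); y=-y; z=np.cross(x,y)
    return R.from_matrix(np.c_[x,y,z])*R.from_rotvec([roll,0,0])
GO=.0187
def tcp(g,rot): return np.asarray(g)+rot.as_matrix()[:,0]*GO
E
python3 - <<'E'
from kin import *
for P in([.5804,-.2759,.083],[.5804,-.2759,.003],[.422,-.298,.058]): print(proj('scene',P).round(1))
d=np.radians; cup=np.array([.5804,-.2759,.05]); rng=np.random.default_rng(0)
q0=manip.observe()['joint_pos']
for psi in (0,20,40,60,80,-90):
  for dl in (15,25):
    for fl in (0,180):
      t=toolrot(d(psi),d(dl),d(fl)); best=None
      for _ in range(6):
        s=q0.copy() ; s[0]=-.5;s[3]=rng.uniform(-1,4);s[4]=rng.uniform(.2,2);s[5]=rng.uniform(-3,3)
        q,er=ik(tcp(cup,t),t,s)
        if er<.01 and (best is None or abs(q[5])<abs(best[5])): best=q
      print(psi,dl,fl,None if best is None else best.round(2))
E
```

```text
[198.5 241.3]
[204.8 263.3]
[220.3 201.1]
0 15 0 [-0.87  0.26  2.19  1.98  0.94 -0.92]
0 15 180 [-0.87  0.26  2.19  1.98  0.94  2.22]
0 25 0 [-0.84  0.17  2.19  1.76  0.76 -0.7 ]
0 25 180 [-0.84  0.17  2.19  1.76  0.76  2.45]
20 15 0 [-0.96  0.38  2.03  1.58  1.2  -0.81]
20 15 180 [-0.96  0.38  2.03  1.58  1.2   2.34]
20 25 0 [-0.93  0.29  2.04  1.42  1.07 -0.65]
20 25 180 [-0.93  0.29  2.04  1.42  1.07  2.49]
40 15 0 [-0.97  0.51  1.83  1.31  1.46 -0.77]
40 15 180 [-0.97  0.51  1.83  1.31  1.46  2.37]
40 25 0 [-0.95  0.43  1.85  1.19  1.35 -0.67]
40 25 180 [-0.95  0.43  1.85  1.19  1.35  2.47]
60 15 0 [-0.94  0.65  1.61  1.1   1.71 -0.78]
60 15 180 [-0.94  0.65  1.61  1.1   1.71  2.37]
60 25 0 [-0.92  0.57  1.64  0.99  1.6  -0.73]
60 25 180 [-0.92  0.57  1.64  0.99  1.6   2.41]
80 15 0 [-0.87  0.78  1.4   0.92  1.94 -0.83]
80 15 180 [-0.87  0.78  1.4   0.92  1.94  2.31]
80 25 0 [-0.86  0.7   1.44  0.82  1.83 -0.82]
80 25 180 [-0.86  0.7   1.44  0.82  1.83  2.32]
-90 15 0 None
-90 15 180 None
-90 25 0 None
-90 25 180 None
```

Run:
```python
from kin import *
d=np.radians; t=toolrot(d(50),d(20)); x=t.as_matrix()[:,0]; q0=manip.observe()['joint_pos']
cup=np.array([.5804,-.2759,.05])
pre=tcp(cup-.115*x+[0,0,.06],t); qa,e=ik(pre,t,[-.95,.5,1.75,1.2,1.45,-.7]); print('pre',pre.round(3),qa.round(2),e)
for nm,g,ro in [('grasp',cup+.004*x,0),('lift',cup+[0,0,.17],0)]+[('pour',np.array([.610,.004,.195]),r) for r in(0,90,160)]:
    tt=toolrot(d(50),d(20),d(ro)); q,e=ik(tcp(g,tt),tt,qa); print(nm,ro,q.round(2),round(e,4))
for f in np.linspace(0,1,7): P,r=fk(K,q0+(qa-q0)*f,SG); print(f.round(2),P.round(3),r.as_matrix()[:,0].round(2))
s=manip.observe(); frm=(s['tcp_pos'],R.from_quat(s['orientation']))
for f in(.25,.5,.75,1):
    P=fk(K,q0+(qa-q0)*f,SG); 
    if f==1:P=(pre,t)
    k=rows(*P,frm=frm); frm=P
```

```text
pre [ 0.522 -0.345  0.143] [-1.11  0.41  1.69  1.06  1.72 -0.65] 9.3282856092336e-10
grasp 0 [-0.94  0.54  1.73  1.15  1.52 -0.74] 0.0
lift 0 [-0.95  0.26  1.74  1.15  1.64 -0.49] 0.0
pour 0 [-0.54 -0.01  2.09  1.33  1.27 -0.44] 0.0
pour 90 [-0.54 -0.01  2.09  1.33  1.27  1.13] 0.0
pour 160 [-0.54 -0.01  2.09  1.33  1.27  2.35] 0.0
0.0 [0.476 0.155 0.186] [ 0.54  0.19 -0.82]
0.17 [0.503 0.095 0.167] [ 0.4   0.23 -0.89]
0.33 [0.526 0.031 0.155] [ 0.31  0.34 -0.89]
0.5 [ 0.546 -0.042  0.149] [ 0.28  0.49 -0.83]
0.67 [ 0.558 -0.129  0.146] [ 0.33  0.62 -0.71]
0.83 [ 0.553 -0.232  0.145] [ 0.45  0.71 -0.54]
1.0 [ 0.522 -0.345  0.143] [ 0.6   0.72 -0.34]
6 rows linear [  3.36 -17.05   1.78] twist [7.216 1.95  1.054] | total d [ 23.6 -96.8 -22.7] rot [43.3 11.7  6.3]
6 rows linear [ -3.16 -12.76  13.72] twist [7.054 1.62  1.495] | total d [ -8.4 -96.7  54.6] rot [42.3  9.7  9. ]
5 rows linear [-14.78  -4.02  23.4 ] twist [7.731 2.325 2.487] | total d [-60.6 -56.1 109.4] rot [38.7 11.6 12.4]
5 rows linear [-27.31   6.99  20.1 ] twist [6.524 3.335 2.676] | total d [-123.9   -3.   116.9] rot [32.6 16.7 13.4]
```

Run:
```python
from h import *
print(R.from_quat(manip.observe()['orientation']).inv().apply([0,0,40]).round(1))
```

```text
[-32.8  -3.3  22.6]
```

```bash
python3 -m pendant '[{"linear":[-32.8,-3.3,22.6],"twist":[0,0,0]},{"linear":[-32.8,-3.3,22.6],"twist":[0,0,0]},{"linear":[3.4,-17,1.8],"twist":[7.2,1.95,1.05]},{"linear":[3.4,-17,1.8],"twist":[7.2,1.95,1.05]},{"linear":[3.4,-17,1.8],"twist":[7.2,1.95,1.05]},{"linear":[3.4,-17,1.8],"twist":[7.2,1.95,1.05]},{"linear":[3.4,-17,1.8],"twist":[7.2,1.95,1.05]},{"linear":[3.4,-17,1.8],"twist":[7.2,1.95,1.05]}]' 1 40
python3 -m pendant '[{"linear":[-3.2,-12.8,13.7],"twist":[7,1.6,1.5]},{"linear":[-3.2,-12.8,13.7],"twist":[7,1.6,1.5]},{"linear":[-3.2,-12.8,13.7],"twist":[7,1.6,1.5]},{"linear":[-3.2,-12.8,13.7],"twist":[7,1.6,1.5]},{"linear":[-3.2,-12.8,13.7],"twist":[7,1.6,1.5]},{"linear":[-3.2,-12.8,13.7],"twist":[7,1.6,1.5]}]'
python3 -m pendant '[{"linear":[-14.8,-4,23.4],"twist":[7.7,2.3,2.5]},{"linear":[-14.8,-4,23.4],"twist":[7.7,2.3,2.5]},{"linear":[-14.8,-4,23.4],"twist":[7.7,2.3,2.5]},{"linear":[-14.8,-4,23.4],"twist":[7.7,2.3,2.5]},{"linear":[-14.8,-4,23.4],"twist":[7.7,2.3,2.5]},{"linear":[0,0,0],"twist":[0,0,0]}]'
cat > c1.py <<'E'
from kin import *
d=np.radians; t=toolrot(d(50),d(20)); x=t.as_matrix()[:,0]; s=manip.observe(); print(s['joint_pos'].round(2))
cup=np.array([.5804,-.2759,.05])
rows(tcp(cup-.115*x+[0,0,.06],t),t)
rows(tcp(cup-.115*x,t),t)
rows(tcp(cup+.004*x,t),t)
E
python3 c1.py
```

```text
clock: 11.95
tcp_pos: [0.5152, 0.0637, 0.2388]
orientation: [0.198, 0.572, 0.035, 0.796]
force: [0.1, 0.1, -0.8]
width: 0.0853
clock: 12.55
tcp_pos: [0.5467, -0.0428, 0.2276]
orientation: [0.509, 0.592, -0.094, 0.617]
force: [0.4, -0.3, -1.2]
width: 0.0856
clock: 13.15
tcp_pos: [0.5579, -0.1812, 0.2227]
orientation: [0.751, 0.528, -0.167, 0.36]
force: [0.7, 0.1, -1.1]
width: 0.0854
[-0.82  0.05  1.81  0.84  1.61 -0.89]
5 rows linear [-19.03   2.89  32.6 ] twist [6.525 3.32  2.663] | total d [-73.8 -31.3 167.7] rot [32.6 16.6 13.3]
5 rows linear [-12.86  -0.15  42.6 ] twist [6.525 3.32  2.663] | total d [-35.9 -53.1 208.8] rot [32.6 16.6 13.3]
5 rows linear [10.48  3.69 38.95] twist [6.525 3.32  2.663] | total d [ 75.2 -18.1 184.5] rot [32.6 16.6 13.3]
```

```bash
python3 -m pendant '[{"linear":[-19,2.9,32.6],"twist":[6.5,3.3,2.7]},{"linear":[-19,2.9,32.6],"twist":[6.5,3.3,2.7]},{"linear":[-19,2.9,32.6],"twist":[6.5,3.3,2.7]},{"linear":[-19,2.9,32.6],"twist":[6.5,3.3,2.7]},{"linear":[-19,2.9,32.6],"twist":[6.5,3.3,2.7]},{"linear":[0,0,0],"twist":[0,0,0]},{"linear":[0,0,0],"twist":[0,0,0]}]'
python3 c1.py
python3 - <<'E'
from h import *
import cv2
s=manip.observe(); im=imaging.get_image('wrist'); cv2.imwrite('pics/w3.png',im[...,::-1])
f=lambda P:wproj(P,s['tcp_pos'],s['orientation']).round(0)
for P in([.5804,-.2759,.083],[.5804,-.2759,.003],[.422,-.298,.058]): print(f(P))
for a in range(0,360,90): print('rim',f([.5804+.031*np.cos(np.radians(a)),-.2759+.031*np.sin(np.radians(a)),.083]))
E
```

```text
clock: 13.85
tcp_pos: [0.525, -0.3424, 0.147]
orientation: [0.892, 0.417, -0.154, 0.078]
force: [0.4, 0.4, 0.4]
width: 0.0853
[-1.11  0.4   1.7   1.06  1.72 -0.65]
1 rows linear [-2.28 -0.35  5.1 ] twist [ 0.652 -0.071  0.037] | total d [-2.3 -0.3  5.1] rot [ 0.7 -0.1  0. ]
2 rows linear [ 9.1  -0.4  30.75] twist [ 0.326 -0.035  0.018] | total d [18.2 -1.  61.5] rot [ 0.7 -0.1  0. ]
4 rows linear [34.3  -0.17 15.4 ] twist [ 0.163 -0.018  0.009] | total d [137.2  -0.9  61.6] rot [ 0.7 -0.1  0. ]
[315. 281.]
[314. 350.]
[132. 438.]
rim [346. 264.]
rim [289. 260.]
rim [279. 300.]
rim [344. 305.]
```

View pics/w3.png

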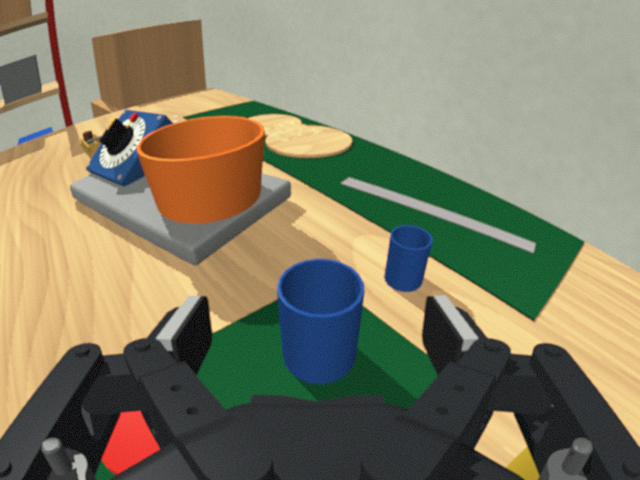

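The wrist view shows the cup rim centred near (321,288), against a prediction of (315,281), so it lies about 3.5 mm toward tool +y. The jar and screwdriver are clear. I'll correct for this, descend, advance and grip.

```bash
python3 -m pendant '[{"linear":[6,1,20],"twist":[0.7,0,0]},{"linear":[6,1,21],"twist":[0,0,0]},{"linear":[6,0.5,20.5],"twist":[0,0,0]},{"linear":[0,0,0],"twist":[0,0,0]},{"linear":[25,0,0],"twist":[0,0,0]},{"linear":[25,0,0],"twist":[0,0,0]},{"linear":[25,0,0],"twist":[0,0,0]},{"linear":[20,0,0],"twist":[0,0,0]},{"linear":[14,0,0],"twist":[0,0,0]},{"linear":[8,0,0],"twist":[0,0,0]},{"linear":[0,0,0],"twist":[0,0,0]}]' 1 40
python3 c1.py
python3 - <<'E'
from h import *
import cv2
s=manip.observe(); im=imaging.get_image('wrist'); cv2.imwrite('pics/w4.png',im[150:480,100:540,::-1])
E
```

```text
clock: 15.0
tcp_pos: [0.5959, -0.2632, 0.0454]
orientation: [0.892, 0.417, -0.157, 0.075]
force: [0.3, 0.1, -0.1]
width: 0.0856
[-0.95  0.54  1.73  1.15  1.53 -0.73]
4 rows linear [-34.22  -0.91 -13.48] twist [0.037 0.004 0.008] | total d [-136.9   -3.6  -53.9] rot [0.1 0.  0. ]
3 rows linear [-38.78  -1.24   0.82] twist [0.05  0.006 0.011] | total d [-116.4   -3.8    2.5] rot [0.1 0.  0. ]
1 rows linear [ 2.65 -3.68  2.44] twist [0.149 0.017 0.033] | total d [ 2.6 -3.7  2.4] rot [0.1 0.  0. ]
```

View pics/w4.png

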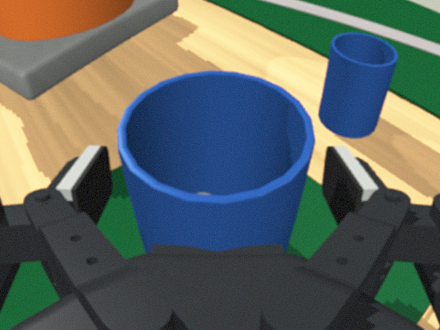

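The cup is centred between the pads (cup and finger midpoint both near column 217 of the crop). Close and lift.

```bash
python3 -m pendant '[{"linear":[0,0,0],"twist":[0,0,0]},{"linear":[0,0,0],"twist":[0,0,0]},{"linear":[0,0,0],"twist":[0,0,0]},{"linear":[0,0,0],"twist":[0,0,0]},{"linear":[0,0,0],"twist":[0,0,0]},{"linear":[0,0,0],"twist":[0,0,0]}]' 0 40
python3 -m pendant '[{"linear":[-3.4,0,-9.4],"twist":[0,0,0]},{"linear":[-6.8,0,-18.8],"twist":[0,0,0]},{"linear":[-10.3,0,-28.2],"twist":[0,0,0]},{"linear":[-10.3,0,-28.2],"twist":[0,0,0]},{"linear":[-10.3,0,-28.2],"twist":[0,0,0]},{"linear":[-10.3,0,-28.2],"twist":[0,0,0]},{"linear":[-6.8,0,-18.8],"twist":[0,0,0]},{"linear":[0,0,0],"twist":[0,0,0]}]'
cat > c2.py <<'E'
from kin import *
d=np.radians; t=toolrot(d(50),d(20)); s=manip.observe(); print(s['joint_pos'].round(2))
rows(tcp([.610,.004,.225],t),t); rows(tcp([.610,.004,.195],t),t)
print(toolrot(d(50),d(20)).inv().apply([0,0,10]))
E
python3 c2.py
```

```text
clock: 15.65
tcp_pos: [0.5956, -0.2648, 0.0459]
orientation: [0.893, 0.416, -0.157, 0.075]
force: [-1.6, -2.3, 3.2]
width: 0.0601
clock: 16.45
tcp_pos: [0.596, -0.2644, 0.2187]
orientation: [0.893, 0.416, -0.157, 0.077]
force: [0.6, -0.0, -1.9]
width: 0.06
[-0.95  0.26  1.73  1.15  1.64 -0.49]
7 rows linear [ 31.13 -23.1  -11.47] twist [ 0.064  0.017 -0.02 ] | total d [ 217.7 -161.7  -81. ] rot [ 0.4  0.1 -0.1]
7 rows linear [ 32.6  -23.12  -7.44] twist [ 0.064  0.017 -0.02 ] | total d [ 228.  -161.9  -52.8] rot [ 0.4  0.1 -0.1]
[-3.42020143e+00 -2.77555756e-16 -9.39692621e+00]
```

```bash
python3 -m pendant '[{"linear":[12,-9,-4.5],"twist":[0,0,0]},{"linear":[22,-16.2,-8.1],"twist":[0,0,0]},{"linear":[25,-18.5,-9.2],"twist":[0,0,0]},{"linear":[25,-18.5,-9.2],"twist":[0,0,0]},{"linear":[25,-18.5,-9.2],"twist":[0,0,0]},{"linear":[25,-18.5,-9.2],"twist":[0,0,0]},{"linear":[25,-18.5,-9.2],"twist":[0,0,0]},{"linear":[25,-18.5,-9.2],"twist":[0,0,0]},{"linear":[22,-16.2,-8.1],"twist":[0,0,0]},{"linear":[11,-8.5,-4.3],"twist":[0,0,0]},{"linear":[0,0,0],"twist":[0,0,0]},{"linear":[0,0,0],"twist":[0,0,0]}]'
python3 c2.py
python3 - <<'E'
from h import *
import cv2
im=imaging.get_image('top'); cv2.imwrite('pics/t2.png',cv2.resize(im[140:330,190:490,::-1],None,fx=2.6,fy=2.6))
E
```

```text
clock: 17.65
tcp_pos: [0.6203, 0.0169, 0.2151]
orientation: [0.892, 0.416, -0.158, 0.074]
force: [-0.2, -0.4, -2.2]
width: 0.06
[-0.54 -0.06  2.08  1.31  1.28 -0.39]
1 rows linear [-0.21  0.43 -3.64] twist [ 0.049  0.064 -0.016] | total d [-0.2  0.4 -3.6] rot [ 0.   0.1 -0. ]
1 rows linear [10.08  0.4  24.54] twist [ 0.049  0.064 -0.016] | total d [10.1  0.4 24.5] rot [ 0.   0.1 -0. ]
[-3.42020143e+00 -2.77555756e-16 -9.39692621e+00]
```

View pics/t2.png

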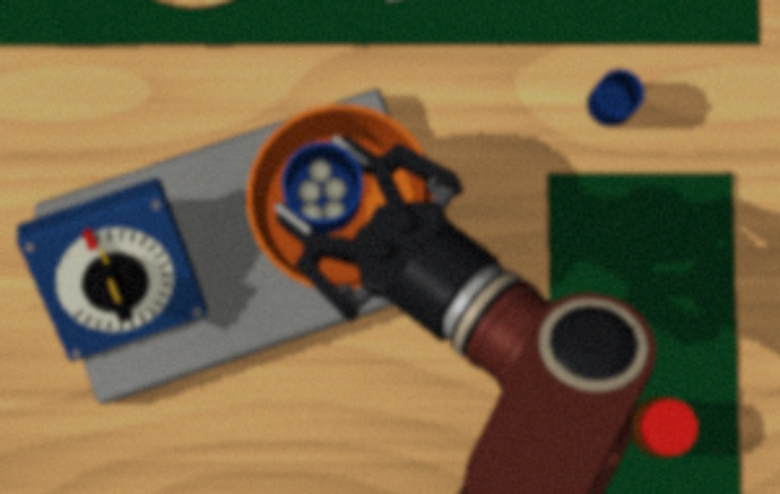

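The top view shows five balls in the cup over the upper-left of the tub and the pointer at the red tab; tipping goes up-right, toward the tub centre. Lower and pour.

```bash
python3 -m pendant '[{"linear":[4,0,10],"twist":[0,0,0]},{"linear":[5,0,13],"twist":[0,0,0]},{"linear":[0,0,0],"twist":[4,0,0]},{"linear":[0,0,0],"twist":[7,0,0]},{"linear":[0,0,0],"twist":[7,0,0]},{"linear":[0,0,0],"twist":[7,0,0]},{"linear":[0,0,0],"twist":[7,0,0]},{"linear":[0,0,0],"twist":[7,0,0]},{"linear":[0,0,0],"twist":[7,0,0]},{"linear":[0,0,0],"twist":[7,0,0]},{"linear":[0,0,0],"twist":[6,0,0]},{"linear":[0,0,0],"twist":[5,0,0]}]'
python3 -m pendant '[{"linear":[0,0,0],"twist":[3,0,0]},{"linear":[0,0,0],"twist":[3,0,0]},{"linear":[0,0,0],"twist":[3,0,0]},{"linear":[0,0,0],"twist":[3,0,0]},{"linear":[0,0,0],"twist":[3,0,0]},{"linear":[0,0,0],"twist":[3,0,0]},{"linear":[0,0,0],"twist":[3,0,0]},{"linear":[0,0,0],"twist":[3,0,0]},{"linear":[0,0,0],"twist":[3,0,0]},{"linear":[0,0,0],"twist":[3,0,0]},{"linear":[0,0,0],"twist":[3,0,0]},{"linear":[0,0,0],"twist":[3,0,0]}]'
python3 -m pendant '[{"linear":[0,0,0],"twist":[4,0,0]},{"linear":[0,0,0],"twist":[4,0,0]},{"linear":[0,0,0],"twist":[4,0,0]},{"linear":[0,0,0],"twist":[4,0,0]},{"linear":[0,0,0],"twist":[4,0,0]},{"linear":[0,0,0],"twist":[4,0,0]},{"linear":[0,0,0],"twist":[5,0,0]},{"linear":[0,0,0],"twist":[5,0,0]},{"linear":[0,0,0],"twist":[5,0,0]},{"linear":[0,0,0],"twist":[5,0,0]},{"linear":[0,0,0],"twist":[5,0,0]},{"linear":[0,0,0],"twist":[0,0,0]}]'
python3 -m pendant '[{"linear":[0,0,0],"twist":[0,0,0]},{"linear":[0,0,0],"twist":[0,0,0]},{"linear":[0,0,0],"twist":[0,0,0]},{"linear":[0,0,0],"twist":[0,0,0]},{"linear":[0,0,0],"twist":[0,0,0]},{"linear":[0,0,0],"twist":[0,0,0]}]'
python3 c2.py
```

```text
clock: 18.9
tcp_pos: [0.6208, 0.0166, 0.1896]
orientation: [0.795, 0.268, -0.355, -0.412]
force: [-0.9, 0.4, -1.6]
width: 0.0606
clock: 20.1
tcp_pos: [0.6208, 0.0166, 0.1896]
orientation: [-0.63, -0.146, 0.42, 0.637]
force: [0.2, 0.4, -1.4]
width: 0.0601
clock: 21.3
tcp_pos: [0.6209, 0.0166, 0.19]
orientation: [-0.31, 0.041, 0.443, 0.841]
force: [0.2, 0.2, -1.1]
width: 0.0601
clock: 21.9
tcp_pos: [0.6211, 0.0172, 0.1915]
orientation: [-0.31, 0.04, 0.443, 0.84]
force: [-0.3, -0.1, -1.3]
width: 0.0604
[-0.54 -0.01  2.09  1.33  1.27  2.16]
19 rows linear [-0.47 -1.78 -0.37] twist [-7.835e+00 -2.000e-03 -2.000e-03] | total d [ -9.  -13.2  21.9] rot [-148.9   -0.    -0. ]
19 rows linear [0.07 0.18 0.04] twist [-7.835e+00 -2.000e-03 -2.000e-03] | total d [ 1.3  1.3 -2.3] rot [-148.9   -0.    -0. ]
[-3.42020143e+00 -2.77555756e-16 -9.39692621e+00]
```

```bash
python3 -m pendant '[{"linear":[0,0,0],"twist":[-6,0,0]},{"linear":[0,0,0],"twist":[-8,0,0]},{"linear":[0,0,0],"twist":[-8,0,0]},{"linear":[0,0,0],"twist":[-8,0,0]},{"linear":[0,0,0],"twist":[-8,0,0]},{"linear":[0,0,0],"twist":[-8,0,0]},{"linear":[0,0,0],"twist":[-8,0,0]},{"linear":[0,0,0],"twist":[-8,0,0]},{"linear":[0,0,0],"twist":[-8,0,0]},{"linear":[0,0,0],"twist":[-8,0,0]}]'
python3 -m pendant '[{"linear":[0,0,0],"twist":[-8,0,0]},{"linear":[0,0,0],"twist":[-8,0,0]},{"linear":[0,0,0],"twist":[-8,0,0]},{"linear":[0,0,0],"twist":[-8,0,0]},{"linear":[0,0,0],"twist":[-8,0,0]},{"linear":[0,0,0],"twist":[-8,0,0]},{"linear":[0,0,0],"twist":[-8,0,0]},{"linear":[0,0,0],"twist":[-8,0,0]},{"linear":[0,0,0],"twist":[-7,0,0]},{"linear":[-10.3,0,-28.2],"twist":[0,0,0]},{"linear":[0,0,0],"twist":[0,0,0]}]'
python3 - <<'E'
from kin import *
import cv2
d=np.radians; t=toolrot(d(50),d(20)); s=manip.observe(); print(s['joint_pos'].round(2))
x=t.as_matrix()[:,0]
# same TCP as when gripped at pick: measured (.5956,-.2648,.0459)
rows(np.array([.5956,-.2648,.215]),t); rows(np.array([.5956,-.2648,.0475]),t)
im=imaging.get_image('top'); im2=imaging.get_image('scene')
a=cv2.resize(im[150:310,200:440,::-1],(600,400)); cv2.imwrite('pics/t3.png',a)
b=cv2.resize(im2[190:340,200:360,::-1],None,fx=4,fy=4); cv2.imwrite('pics/s3.png',b)
E
```

```text
clock: 22.9
tcp_pos: [0.6211, 0.0173, 0.1915]
orientation: [0.771, 0.249, -0.369, -0.455]
force: [-0.4, -0.2, -0.8]
width: 0.0599
clock: 24.0
tcp_pos: [0.6226, 0.0165, 0.2257]
orientation: [0.893, 0.415, -0.155, 0.077]
force: [1.1, 0.0, 0.2]
width: 0.06
[-0.54 -0.07  2.07  1.31  1.29 -0.38]
7 rows linear [-30.71  22.87  12.87] twist [ 0.064 -0.02  -0.028] | total d [-214.8  160.1   90.4] rot [ 0.5 -0.1 -0.2]
8 rows linear [-19.74  19.91  30.94] twist [ 0.056 -0.017 -0.024] | total d [-157.9  158.7  247.9] rot [ 0.5 -0.1 -0.2]
```

View pics/t3.png

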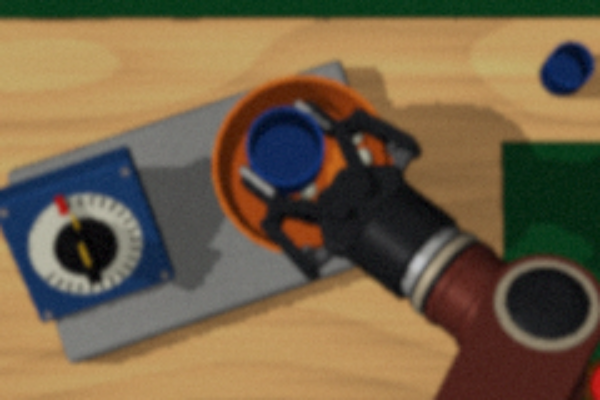

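The cup is empty and balls are visible in the tub under the gripper. Carry the cup back above its old spot.

```bash
python3 -m pendant '[{"linear":[-11,8,4.5],"twist":[0.5,0,0]},{"linear":[-21.5,16,9],"twist":[0,0,0]},{"linear":[-25,18.6,10.5],"twist":[0,0,0]},{"linear":[-25,18.6,10.5],"twist":[0,0,0]},{"linear":[-25,18.6,10.5],"twist":[0,0,0]},{"linear":[-25,18.6,10.5],"twist":[0,0,0]},{"linear":[-25,18.6,10.5],"twist":[0,0,0]},{"linear":[-25,18.6,10.5],"twist":[0,0,0]},{"linear":[-21.5,16,9],"twist":[0,0,0]},{"linear":[-11,8,4.5],"twist":[0,0,0]},{"linear":[0,0,0],"twist":[0,0,0]}]'
python3 - <<'E'
from kin import *
d=np.radians; t=toolrot(d(50),d(20))
rows(np.array([.5956,-.2648,.0475]),t)
E
```

```text
clock: 25.2
tcp_pos: [0.5923, -0.2656, 0.2085]
orientation: [0.893, 0.414, -0.159, 0.07]
force: [0.4, -0.6, -1.3]
width: 0.0601
4 rows linear [14.42  0.69 37.58] twist [-0.129  0.001 -0.038] | total d [ 57.7   3.2 150.3] rot [-0.5  0.  -0.2]
```

```bash
python3 -m pendant '[{"linear":[8,0.5,20],"twist":[-0.5,0,0]},{"linear":[11,0.5,28],"twist":[0,0,0]},{"linear":[11,0.5,28],"twist":[0,0,0]},{"linear":[11,0.5,28],"twist":[0,0,0]},{"linear":[9,0.5,24],"twist":[0,0,0]},{"linear":[4,0.5,11],"twist":[0,0,0]},{"linear":[2,0,5],"twist":[0,0,0]},{"linear":[0,0,0],"twist":[0,0,0]},{"linear":[0,0,0],"twist":[0,0,0]}]'
python3 -m pendant '[{"linear":[0.7,0,1.9],"twist":[0,0,0]},{"linear":[0,0,0],"twist":[0,0,0]},{"linear":[0,0,0],"twist":[0,0,0]}]'
python3 - <<'E'
from kin import *
d=np.radians; t=toolrot(d(50),d(20))
rows(np.array([.5956,-.2648,.0459]),t); print(manip.observe()['force'])
E
```

```text
clock: 26.1
tcp_pos: [0.5979, -0.2635, 0.0565]
orientation: [0.893, 0.416, -0.157, 0.075]
force: [-0.0, -0.2, -1.8]
width: 0.0601
clock: 26.4
tcp_pos: [0.5975, -0.2633, 0.0537]
orientation: [0.893, 0.416, -0.157, 0.075]
force: [-0.4, -0.1, -1.9]
width: 0.0603
1 rows linear [ 0.48 -0.5   8.1 ] twist [ 0.165  0.028 -0.063] | total d [ 0.5 -0.5  8.1] rot [ 0.2  0.  -0.1]
[-0.41894943 -0.14196475 -1.92435537]
```

```bash
M='[{"linear":[0.7,0,1.9],"twist":[0,0,0]},{"linear":[0,0,0],"twist":[0,0,0]}]'; unset M
python3 -m pendant '[{"linear":[0.7,0,1.9],"twist":[0,0,0]},{"linear":[0.7,0,1.9],"twist":[0,0,0]},{"linear":[0,0,0],"twist":[0,0,0]},{"linear":[0,0,0],"twist":[0,0,0]}]'
python3 -m pendant '[{"linear":[0.5,0,1.4],"twist":[0,0,0]},{"linear":[0,0,0],"twist":[0,0,0]},{"linear":[0,0,0],"twist":[0,0,0]}]'
python3 -m pendant '[{"linear":[0.35,0,0.95],"twist":[0,0,0]},{"linear":[0,0,0],"twist":[0,0,0]},{"linear":[0,0,0],"twist":[0,0,0]}]'
python3 -m pendant '[{"linear":[0.35,0,0.95],"twist":[0,0,0]},{"linear":[0,0,0],"twist":[0,0,0]},{"linear":[0,0,0],"twist":[0,0,0]}]'
```

```text
clock: 26.8
tcp_pos: [0.5973, -0.263, 0.0489]
orientation: [0.893, 0.416, -0.157, 0.074]
force: [0.3, -0.1, -1.6]
width: 0.0602
clock: 27.1
tcp_pos: [0.5973, -0.2631, 0.0475]
orientation: [0.893, 0.416, -0.157, 0.074]
force: [0.4, -0.3, -1.3]
width: 0.0605
clock: 27.4
tcp_pos: [0.5973, -0.2631, 0.0465]
orientation: [0.893, 0.416, -0.157, 0.074]
force: [-0.2, -0.6, -1.6]
width: 0.0604
clock: 27.7
tcp_pos: [0.5975, -0.2631, 0.0459]
orientation: [0.893, 0.416, -0.157, 0.074]
force: [-1.1, 0.2, 0.8]
width: 0.0603
```

Contact at the original height, with force rising from -1.6 to +0.8 N. Release and back out along the tool axis.

```bash
python3 -m pendant '[{"linear":[0,0,0],"twist":[0,0,0]},{"linear":[0,0,0],"twist":[0,0,0]},{"linear":[0,0,0],"twist":[0,0,0]},{"linear":[0,0,0],"twist":[0,0,0]},{"linear":[0,0,0],"twist":[0,0,0]},{"linear":[0,0,0],"twist":[0,0,0]}]' 1
python3 -m pendant '[{"linear":[-8,0,0],"twist":[0,0,0]},{"linear":[-20,0,0],"twist":[0,0,0]},{"linear":[-30,0,0],"twist":[0,0,0]},{"linear":[-30,0,0],"twist":[0,0,0]},{"linear":[-25,0,0],"twist":[0,0,0]},{"linear":[-10,0,-27],"twist":[0,0,0]},{"linear":[-14,0,-38],"twist":[0,0,0]},{"linear":[0,0,0],"twist":[0,0,0]},{"linear":[0,0,0],"twist":[0,0,0]}]'
python3 - <<'E'
from h import *
import cv2
w=imaging.get_image('wrist')[...,::-1]; im=imaging.get_image('top')[150:330,80:530,::-1]; s2=imaging.get_image('scene')[180:330,80:450,::-1]
cv2.imwrite('pics/f1.png',np.vstack([cv2.resize(im,(750,300)),cv2.resize(s2,(750,300))]))
E
```

```text
clock: 28.3
tcp_pos: [0.5974, -0.263, 0.0455]
orientation: [0.893, 0.416, -0.157, 0.074]
force: [-0.2, -0.1, 1.0]
width: 0.0854
clock: 29.2
tcp_pos: [0.5283, -0.3463, 0.1553]
orientation: [0.893, 0.415, -0.157, 0.076]
force: [-0.5, 0.1, -0.7]
width: 0.0855
```

View pics/f1.png

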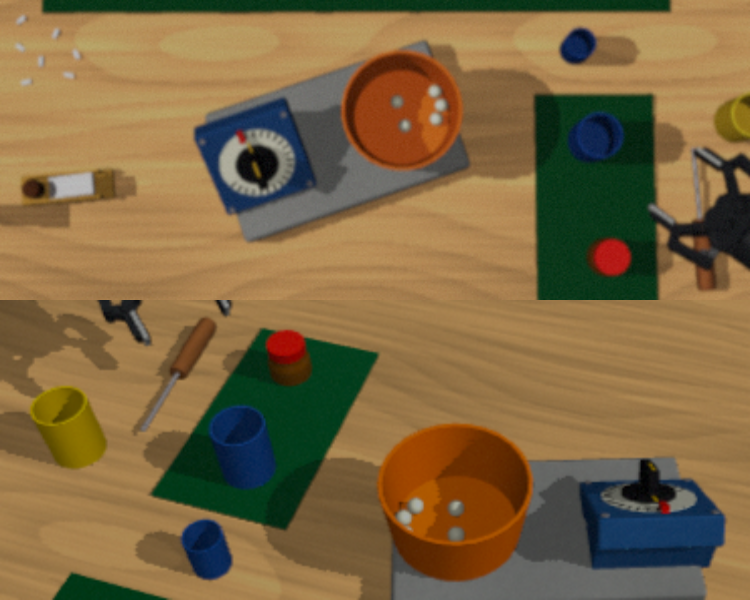

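The final picture shows five balls in the tub, the cup upright on the mat, the pointer at the red tab, bystanders in place and the gripper clear. I'll hand in the job.

```bash
python3 -c "
from cell import manip; print(manip.close_job())"
```

```text
the job is handed in; nothing more can be done
None
```

The job is done and handed in at about 29 s of the 72 s allowed. The simulator gives no verdict, so what follows is from my own checks.

- **Knob:** I turned it about 212° counter-clockwise in two grasps. I recentred between them because the first grasp was a few millimetres off the axis. At the end the wrist torque jumped to 1.7–1.9 N m as the knob met its stop. A close-up then showed the pointer on the zero tick beside the red tab, within about 0.6°; the tolerance is about 2.4°.
- **Balls:** I gripped the cup from the side, rolled it about 150° over the tub and returned it upright. The last picture shows all five balls in the tub.
- **Cup:** I set it down where it came from and backed away. The last picture shows it upright on the green mat with the gripper clear.
- **Bystanders:** The jar, hand plane and screwdriver look unmoved in the last picture. I did not measure their positions again.

**Disagreement:** My first position estimates were 2–4 mm off for the knob axis and the cup. I corrected both before relying on them, and no check failed.

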